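# Set the aperture turret to the cross and fire the shutter

### The arm

A 6-joint arm with a two-finger parallel gripper is mounted at the origin on the work surface. World frame = base frame: x ahead of the robot, y to its left, z up, the work surface at z = 0. Lengths are in m, angles in rad, forces in N, time in s.
With the tool pointing down it reaches from about 0.35 to 0.975 m from the base axis. Payload 4.9 kg.
Tool frame: the origin (TCP) lies between the finger pads; the fingertips stand 17 mm ahead of it and the grasp point (between the pads) lies 2 mm behind it; z points along the fingers, y is the line along which they close (so a half turn about z gives the same grasp; the last joint's range is limited). The gripper opens to 85 mm and grips with 20 to 120 N. Pads are 22 mm wide; open, the fingers measure 114 mm over their backs; the gripper's body (76 mm by 85 mm) begins 54 mm behind the grasp point. The pads swing forward as they close: fully open they stand 13 mm farther back than shut.
Start: joints at [1.016, 0.053, 1.613, -0, 1.476, -0.119], TCP at [0.264, 0.567, 0.248] pointing down, gripper open.
Joint ranges: [-3.01, 3.01], [-1.01, 2.22], [0.06, 2.58], [-1.02, 4.17], [0.09, 2.62], [-3.14, 3.14]. Speed limits (rad/s): [2.57, 2.57, 3.14, 3.14, 3.14, 3.14].

### API

Orientations are given as a unit quaternion [w, x, y, z].
In Python, from station import robot gives the robot as it stands. The module is installed in compiled form; this text tells all that it offers.
- The arm moves only by the tool servo_tool, never from a script. Its arguments are lists of equal length, an entry for each row: "travel": the shift along the tool's x, y, z in mm, a list of three; "turn": the turn, a rotation vector about the tool's x, y, z in degrees, a list of three. In form: {"travel": [[dx, dy, dz], ...], "turn": [[wx, wy, wz], ...]}. A call has 1 to 8 rows; each row is the pose to reach, as a shift and turn from the pose commanded when the call began, along the tool's axes at that moment; what a row does not reach only later rows make up. A row lasts 1/10 s, in which the tool goes at most 50 mm and 8.59 degrees, less where a joint would pass 70% of its speed; a pose out of reach is approached as far as the arm can. A call with a gripper value outside its range is refused whole. "grip" is the opening, from 0 (shut) to 1 (fully open), set as the call begins (left out, the last holds). The fingers move at their own pace and stop on an object; "newtons" is the grip in N (left out, the last holds). Time passes only in rows, so rows that repeat a pose let the fingers close. It gives the time, the measured TCP pose, the force, the opening and the grip force at its end, in the units of the state.
- robot.state(): the state, without advancing time (a new reading comes with each control period).
- robot.camera(name): name is "scene" or "top" or "wrist"; returns a dict with "color" (420x560x3 uint8, blue, green, red), "range_z" (420x560 float32, m along the optical axis (not along the pixel's ray), 0 where there is no reading), "fov_y" (degrees; the focal length in pixels is half the picture's height over the tangent of half this angle, whatever the lens; pixels are square), "cx", "cy" (the principal point, pixels), "R" (3x3) and "t" (3): a world point X has camera coordinates R X + t; the wrist camera has in their place "tool_from_camera" (4x4, takes a point from camera to tool coordinates, whose origin is the TCP and whose axes are the flange's). Camera axes: x right, y down, z forward; pixel columns grow to the right and rows downward; lengths in m; the calibration is good to about 2 mm. A picture is of the moment at which its call begins: read the wrist's pose just before it.
- robot.close_job(): hands the job in; it is judged then, once.
The state is a dict: "clock": time; "joints": joint angles; "qd": joint speeds; "joint_torque": joint torques, N m; "eef_pos": TCP position; "orientation": TCP orientation; "force": force on the tool from outside, world axes, zero at the start; "moment": the same for the moment, N m; "grip_width": finger opening in m; "grip_force": force on a finger pad.
Only numpy, scipy, OpenCV 4.12 (cv2) and the standard library are available. Lean on these libraries where they do the work, as an engineer would, in place of code of your own. Each camera call takes 0.05 s, during which the arm holds its last target. There are 200 camera calls.

### The job

Push the turret's protruding tab round with the fingertips, without pinching it, until its pointer points at the middle of the disc marked with a cross, and leave it standing there. Then press the grey shutter button on the trigger box fully down and let it come up again. Grasp nothing, and leave the loose gauges, lenses and parts where they are.

Things in the scene. Friction and masses are not known exactly. Their poses are not given: they have to be found in the camera images.
- turret (a joint): rotation of the black aperture turret on the light unit, rad. 0 = its tab points along the unit's own -x; it grows anticlockwise seen from above. Limits -2.1 and 2.1 (hard stops); the discs lie at -1.7, -0.9, 0.9 and 1.7, it starts between -0.4 and 0.4. No spring, no click stops: friction (0.12 N m, about 2 N at the tab) keeps it where it is left.
- turret_axis (a point): point on the turret's axis at deck height (50 mm above the bench); turns with the turret, so its own -x axis always points along the tab, its z up. The turret's disc reaches 48 mm from the axis and 16 mm above the deck (a hub cap in its middle 22 mm)
- tab_top (a point): middle of the top edge of the tab: the one upright metal fin that protrudes from the turret's rim, standing radially, 40 mm long (from 40 to 80 mm off the axis), 10 mm thick, its top 40 mm above the deck (90 mm above the bench) and its foot 4 mm above the deck; this point is 60 mm from the axis. Same axes as turret_axis
- pointer_aim (a point): point in the air that the pointer points at: on the tab's line, 112 mm from the axis (the distance of the middles of the discs), 4 mm above the deck. The pointer is a low nose beyond the tab, 6 mm wide and up to 10 mm above the deck, ending 94 mm from the axis. Turns with the turret
- unit: the light unit, fixed to the bench: round grey housing 280 mm across with a flat deck 50 mm above the bench; a lamp house 150 mm wide and 62 mm tall stands behind (its +x side, from 127 to 202 mm off the axis). Origin under the turret's axis at bench height, z up; -x is the side towards the robot, give or take 0.35 rad
- disc_cross: flat white disc, 44 mm across, 4.3 mm tall with its mark, fixed on the deck 112 mm from the turret's axis; in black it bears a plus-shaped cross (two bars 36 mm long, 8 mm wide) - the wanted one. Origin at its centre, on the deck. The four discs change places from run to run
- disc_ring: flat white disc, 44 mm across, 4.3 mm tall with its mark, fixed on the deck 112 mm from the turret's axis; in black it bears a ring 36 mm across. Origin at its centre, on the deck. The four discs change places from run to run
- disc_slit: flat white disc, 44 mm across, 4.3 mm tall with its mark, fixed on the deck 112 mm from the turret's axis; in black it bears a single bar 36 x 9 mm. Origin at its centre, on the deck. The four discs change places from run to run
- disc_square: flat white disc, 44 mm across, 4.3 mm tall with its mark, fixed on the deck 112 mm from the turret's axis; in black it bears a filled square of 26 mm. Origin at its centre, on the deck. The four discs change places from run to run
- shutter (a joint): travel of the shutter button, m: 0 up, 0.006 fully down; springs back by itself; about 5 N takes it fully down
- shutter_top (a point): middle of the top of the round grey shutter button, 28 mm across, pointing up from its dark collar on the small grey trigger box; its travel is straight down
- trigger: the trigger box, fixed to the bench: grey box 100 x 90 mm, 36 mm tall, to the left or to the right of the light unit; origin under its centre
- gauge_case: closed wooden gauge case 110 x 90 x 43 mm, fixed, on the other side of the light unit; origin under its centre
- lens_cap: black lens cap, 30 mm across, 30 mm tall, standing loose on the deck of the light unit behind the turret; origin at the centre of its underside
- gauge_block: loose steel gauge block 35 x 12 x 30 mm on the bench, on the robot's side of the light unit; origin at the centre of its underside
- ring_gauge: loose steel ring gauge, 64 mm across, 18 mm tall, on the bench; origin at the centre of its underside
- v_block: loose dark steel V-block 60 x 50 x 38 mm on the bench; origin at the centre of its underside
- step_part: loose stepped aluminium workpiece 60 x 40 mm, 42 mm tall with its stud, on the bench, on the robot's side of the light unit; origin at the centre of its underside
- objective: loose dark objective lens barrel, 34 mm across, 50 mm tall, standing on the bench beside the lamp house; origin at the centre of its underside
Not all that is in view belongs to the job. There is more than one size of the trigger; the one meant has the size given above.

How it is judged:
On the way, in this order (a step that is already met when the one before it is completed fails the run):
1. the turret stands still with its pointer at the middle of the cross disc (horizontal distance between pointer_aim and disc_cross below 0.01 m and velocity of joint turret between -0.05 and 0.05 rad/s), for 0.3 s.
2. the shutter button is pressed down with the turret at the cross (horizontal distance between pointer_aim and disc_cross below 0.01 m and value of joint shutter above 0.0045 m), for 0.05 s.
At the end, for the whole second after the job is handed in: The pointer's aim point lies within 10 mm (about 5 degrees) of the middle of the cross disc, the turret is at rest (under 0.05 rad/s) and the shutter button is up again (less than 2 mm down) (all of step 1 and value of joint shutter below 0.002 m); the robot touches nothing.
It fails at once if the tab is pinched: two opposite faces of it (its sides, or its inner and outer ends) pressed by the fingers at once with more than 2 N ((contact force between the fingers and turret_c4 above 2 N and contact force between the fingers and turret_c5 above 2 N) or (contact force between the fingers and turret_c6 above 2 N and contact force between the fingers and turret_c7 above 2 N)).
It fails at once if a loose gauge, lens or part is lifted, carried or shifted by more than 20 mm (distance of any of lens_cap, gauge_block, ring_gauge, v_block, step_part, objective from where it was at the start of the episode above 0.02 m).
It also fails if it takes over 48 s, if anything falls off the work surface, if the arm or the gripper's body presses on something with over 40 N, if the wrist force passes 120 N, or if a joint passes its speed limit or range.

## Working session

There is one attempt and no reset: what is moved stays moved. The work goes in short steps, Python scripts to look and compute and a tool call to move; the robot and the scene stay as the last step left them, time stands still between calls to the robot, and variables do not carry over. Pictures are saved under pics/ and viewed, at most 10 in all, crops included, and the job is handed in when it is done.

Besides the shell and the picture viewer there is one more tool, called after ">>>" by a JSON object that holds its "fn" and its "kwargs", one argument or row to a line. servo_tool: Moves the arm, as the interface text tells. Its arguments: {"type":"object","properties":{"travel":{"type":"array"},"turn":{"type":"array"},"grip":{"type":"number"},"newtons":{"type":"number"}},"required":["travel","turn"]}

```bash
mkdir -p pics; cat > h.py <<'E'
import numpy as np, cv2
from station import robot
from scipy.spatial.transform import Rotation as Ro
def grab(n):
    c=robot.camera(n); np.savez(n+'.npz',**c); return c
def P(c,u,v,z=None):
    """world point of pixel by range, or by plane height z"""
    f=210/np.tan(np.radians(float(c['fov_y']))/2)
    d=np.array([(u-c['cx'])/f,(v-c['cy'])/f,1.0]); R=c['R'];t=c['t']
    if z is None: return R.T@(d*c['range_z'][int(round(v)),int(round(u))]-t)
    o=-R.T@t; w=R.T@d; return o+w*(z-o[2])/w[2]
E
python3 - <<'E'
from h import *
for n in('top','scene'):
    c=grab(n); cv2.imwrite(f'pics/{n}0.png',cv2.resize(c['color'],(800,600),interpolation=3)); print(c['fov_y'],c['t'],c['R'])
s=robot.state(); print(s)
E
```

```text
49.579963453801895 [-0.01267676  0.50859451  1.34182097] [[-0.02263595 -0.99968108 -0.01119624]
 [-0.99790048  0.02327255 -0.06044018]
 [ 0.06068147  0.00980461 -0.99810903]]
51.212058080372636 [ 0.21816271 -0.2595475   1.41619168] [[-4.08979763e-01  9.12543418e-01  2.50606068e-04]
 [ 6.54067737e-01  2.93328731e-01 -6.97247195e-01]
 [-6.36341849e-01 -2.84996079e-01 -7.16830724e-01]]
{'clock': 0.1, 'joints': array([ 1.01597668e+00,  5.32951446e-02,  1.61421643e+00,  1.80273080e-05,
        1.47597022e+00, -1.18992074e-01]), 'qd': array([ 0.00013091, -0.00041059, -0.00400881, -0.00032347,  0.0013241 ,
        0.00041989]), 'joint_torque': array([ 9.69221401e-05, -3.94906282e+01, -3.71362424e+01, -1.02471045e-04,
        4.03752216e-03, -1.38433086e-05]), 'eef_pos': array([0.26355033, 0.56611039, 0.24714757]), 'orientation': array([-3.20712683e-04,  2.16193962e-01,  9.76349977e-01, -8.88501249e-04]), 'force': array([-0.24170467, -1.22980752,  0.8639432 ]), 'moment': array([0.02353438, 0.00397733, 0.01866405]), 'grip_force': 0.0, 'grip_width': 0.08517879171914021}
```

View pics/top0.png

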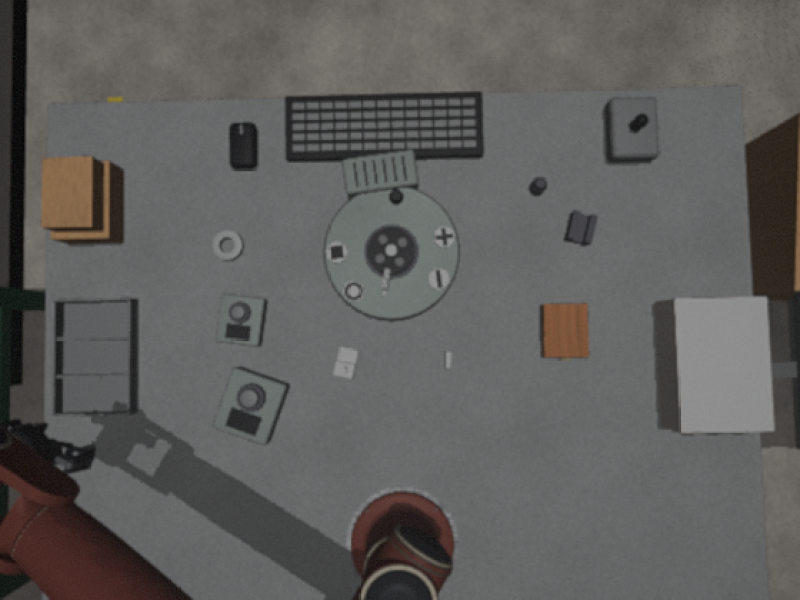

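View pics/scene0.png

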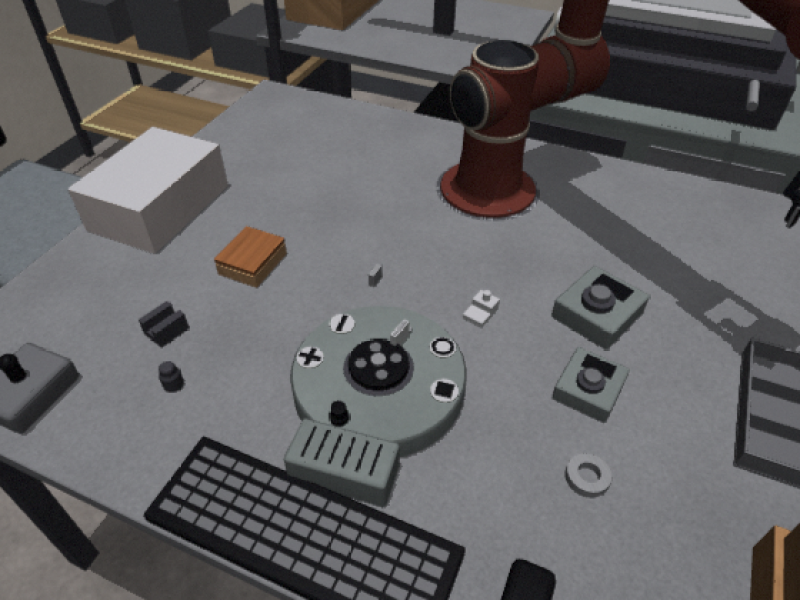

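The top view shows the unit at (391,250), tab (386,280), cross disc (444,237), ring (353,290), slit (438,279), and two trigger boxes at (241,320) and (251,404). The scene view agrees.

```bash
python3 - <<'E'
from h import *
c=dict(np.load('top.npz')); k=1/1.42857
I=c['color'][120:320,140:340]; cv2.imwrite('pics/crop1.png',cv2.resize(I,(600,600),interpolation=2))
for n,u,v,z in [('axis',391,250,.072),('cross',444,237,.054),('square',337,252,.054),('ring',353,290,.054),('slit',438,279,.054),('tabtop',386,280,.09)]:
    print(n,P(c,u*k,v*k,z).round(4))
for n,q in [('far',[(223,293),(267,298),(261,347),(217,341)]),('near',[(233,367),(289,383),(266,443),(213,426)])]:
    p=[P(c,u*k,v*k,.036) for u,v in q]; print(n,[round(np.linalg.norm(p[i]-p[i-1]),3) for i in range(4)],np.mean(p,0))
for u,v in [(240,313),(250,398),(241,333)]: print(P(c,u*k,v*k))
E
```

```text
axis [0.6012 0.0075 0.072 ]
cross [ 0.6277 -0.1006  0.054 ]
square [0.6022 0.1184 0.054 ]
ring [0.5237 0.0871 0.054 ]
slit [ 0.5421 -0.0862  0.054 ]
tabtop [0.5393 0.018  0.09  ]
far [np.float64(0.099), np.float64(0.092), np.float64(0.101), np.float64(0.092)] [0.46912177 0.31859886 0.036     ]
near [np.float64(0.126), np.float64(0.12), np.float64(0.13), np.float64(0.114)] [0.2952024  0.30293697 0.036     ]
[0.48190299 0.31565558 0.06177393]
[0.31210839 0.2934714  0.07456548]
[0.44182895 0.32127934 0.03436829]
```

View pics/crop1.png

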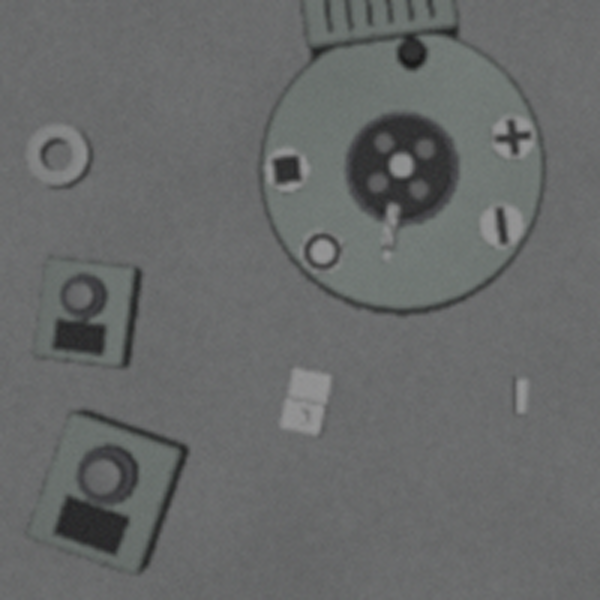

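```bash
python3 - <<'E'
from h import *
from scipy.optimize import least_squares
c=dict(np.load('top.npz')); q=lambda u,v,z:P(c,140+(u-1)/3,120+(v-1)/3,z)[:2]
D=np.array([q(512.5,136.5,.054),q(502,226,.054),q(322,251,.054),q(287,169.5,.054)]); A=np.array([1.7,.9,-.9,-1.7])
f=lambda s:(s[:2]-.112*np.c_[np.cos(s[2]+A),np.sin(s[2]+A)]-D)
r=least_squares(lambda s:f(s).ravel(),[.6,0,0]); s=r.x; print(s,f(s).round(4).tolist())
ax=s[:2]; print('cap',q(401,165,.072))
n=q(387,255,.06);t=q(390,228,.09)
for p in(n,t): d=ax-p; print('tab',p,np.linalg.norm(d),np.arctan2(d[1],d[0])-s[2])
print('cross',D[0],'button',q(83,296,.06),P(c,140+82/3,120+295/3), 'cap',q(411,52,.08),'step',q(305,402,.03),'block',q(522,396,.03))
print('unit edges',q(261,170,.05),q(545,170,.05),q(403,312,.05))
E
```

```text
[0.60202039 0.00836541 0.11946692] [[-0.0003, -0.0004], [0.0004, 0.0003], [-0.0003, -0.0002], [0.0002, 0.0003]]
cap [0.60221337 0.00850563]
tab [0.51697384 0.02424559] 0.08651645372206158 -0.3040645427993779
tab [0.54030775 0.01948178] 0.06270585490152049 -0.29768681924526763
cross [ 0.62989952 -0.0997675 ] button [0.48424165 0.31805224] [0.48417843 0.31766736 0.06141727] cap [ 0.70966256 -0.00363015] step [0.3766849  0.10892005] block [ 0.37781054 -0.10355246]
unit edges [0.60359613 0.14590243] [ 0.5969263  -0.13069151] [0.46203035 0.01035744]
```

```bash
cat >> h.py <<'E'
AX=np.array([.602,.0084])
def arc(a,d,z,r=.066):
    """tool behind the tab at world angle a, d behind (m), pushing along tool -x"""
    p=AX-r*np.array([np.cos(a),np.sin(a)])+d*np.array([np.sin(a),-np.cos(a)])
    return [*p,z,a+np.pi/2]
def rows(targets):
    s=robot.state(); q=s['orientation']; R=Ro.from_quat([*q[1:],q[0]]); M=R.as_matrix()
    print('clock',s['clock'],s['eef_pos'].round(4),'psi',np.arctan2(M[1,0],M[0,0]).round(4),s['force'].round(1),s['joints'].round(2))
    for *p,psi in targets:
        G=Ro.from_matrix(np.array([[np.cos(psi),np.sin(psi),0],[np.sin(psi),-np.cos(psi),0],[0,0,-1]]).T).as_matrix().T
        G=np.array([[np.cos(psi),np.sin(psi),0],[np.sin(psi),-np.cos(psi),0],[0,0,-1]]).T
        print((M.T@(np.array(p)-s['eef_pos'])*1e3).round(1).tolist(), np.degrees(Ro.from_matrix(M.T@G).as_rotvec()).round(1).tolist())
E
sed -i '/as_matrix().T$/d' h.py
python3 -c "
from h import *
rows([arc(-.18,-.045,.2)])"
```

```text
clock 0.1 [0.2636 0.5661 0.2471] psi 2.7058 [-0.2 -1.2  0.9] [ 1.02  0.05  1.61  0.    1.48 -0.12]
[-467.0, -335.8, 47.7] [-0.1, 0.1, 75.3]
```

>>> {"fn": "servo_tool", "kwargs": {
  "travel": [
    [-29, -21, 3],
    [-64, -46, 6],
    [-99, -71, 10],
    [-134, -96, 14],
    [-169, -121, 17],
    [-204, -147, 21],
    [-239, -172, 24],
    [-274, -197, 28]
  ],
  "turn": [
    [0, 0, 5],
    [0, 0, 10.5],
    [0, 0, 16],
    [0, 0, 21.5],
    [0, 0, 27],
    [0, 0, 33],
    [0, 0, 38.5],
    [0, 0, 44]
  ],
  "grip": 0
}}

```text
clock: 0.9
eef_pos: [0.4294, 0.2706, 0.2199]
orientation: [-0.0, 0.568, 0.823, -0.0]
force: [0.5, 1.4, -0.7]
grip_width: -0.0002
grip_force: 0.0
```

```bash
python3 -c "
from h import *
rows([arc(-.18,-.045,.2)])"
```

```text
clock 0.9 [0.4294 0.2706 0.2199] psi 1.934 [ 0.5  1.4 -0.7] [ 0.42 -0.21  1.91  0.    1.44  0.05]
[-233.8, 34.9, 19.9] [-0.0, 0.0, 31.1]
```

>>> {"fn": "servo_tool", "kwargs": {
  "travel": [
    [-45, 7, 4],
    [-90, 14, 8],
    [-135, 20, 12],
    [-180, 27, 16],
    [-215, 32, 19],
    [-232, 35, 20],
    [-233, 35, 20],
    [-233, 35, 20]
  ],
  "turn": [
    [0, 0, 6],
    [0, 0, 12],
    [0, 0, 18],
    [0, 0, 24],
    [0, 0, 29],
    [0, 0, 31],
    [0, 0, 31],
    [0, 0, 31]
  ]
}}

```text
clock: 1.7
eef_pos: [0.5449, 0.068, 0.2]
orientation: [-0.001, 0.766, 0.643, -0.0]
force: [0.6, 0.3, 0.1]
grip_width: 0.0002
grip_force: 0.0
```

```bash
python3 -c "
from h import *
rows([arc(-.18,-.045,.2),arc(-.18,-.045,.09),arc(-.18,-.02,.09)])
c=grab('wrist'); cv2.imwrite('pics/w1.png',c['color'])"
```

```text
clock 1.7 [0.5449 0.068  0.2   ] psi 1.3977 [0.6 0.3 0.1] [-0.01 -0.09  1.84  0.    1.4   0.16]
[-3.4, 0.8, 0.0] [-0.1, -0.0, 0.4]
[-3.4, 0.9, 110.0] [-0.1, -0.0, 0.4]
[-28.4, 0.7, 110.0] [-0.1, -0.0, 0.4]
```

View pics/w1.png

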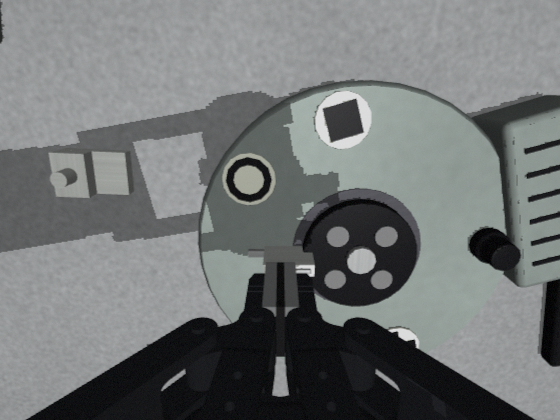

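The wrist view shows the shut fingertips at about (289,255), just to the ring-disc side of the tab (305,270), and clear of the disc below. Descending.

>>> {"fn": "servo_tool", "kwargs": {
  "travel": [
    [0, 0, 30],
    [0, 0, 60],
    [0, 0, 85],
    [0, 1, 100],
    [0, 1, 110],
    [-6, 1, 110],
    [-12, 1, 110],
    [-18, 1, 110]
  ],
  "turn": [
    [0, 0, 0],
    [0, 0, 0],
    [0, 0, 0],
    [0, 0, 0],
    [0, 0, 0],
    [0, 0, 0],
    [0, 0, 0],
    [0, 0, 0]
  ]
}}

```text
clock: 2.55
eef_pos: [0.5442, 0.0489, 0.0919]
orientation: [0.001, 0.766, 0.643, 0.001]
force: [0.1, 0.8, -0.4]
grip_width: -0.0004
grip_force: 0.0
```

```bash
python3 -c "
from h import *
rows([arc(a,-.016,.09) for a in np.arange(-.14,.5,.08)])"
```

```text
clock 2.55 [0.5442 0.0489 0.0919] psi 1.3968 [ 0.1  0.8 -0.4] [-0.05  0.02  1.93 -0.    1.2   0.13]
[-16.2, -2.6, 1.9] [0.2, -0.0, -1.9]
[-21.5, -3.5, 1.9] [0.2, -0.0, -6.5]
[-26.9, -3.9, 1.9] [0.2, -0.0, -11.1]
[-32.4, -3.9, 1.9] [0.2, 0.0, -15.7]
[-37.8, -3.5, 1.9] [0.2, 0.0, -20.3]
[-43.2, -2.7, 1.9] [0.2, 0.0, -24.9]
[-48.4, -1.4, 1.9] [0.2, 0.0, -29.4]
[-53.6, 0.3, 1.9] [0.2, 0.0, -34.0]
```

>>> {"fn": "servo_tool", "kwargs": {
  "travel": [
    [-5, -1, 1],
    [-10, -2, 1],
    [-16, -2.6, 1],
    [-21.5, -3.5, 1],
    [-27, -3.9, 1],
    [-32.4, -3.9, 1],
    [-37.8, -3.5, 1],
    [-43.2, -2.7, 1]
  ],
  "turn": [
    [0, 0, 0],
    [0, 0, 0],
    [0, 0, -2],
    [0, 0, -6.5],
    [0, 0, -11],
    [0, 0, -15.7],
    [0, 0, -20.3],
    [0, 0, -25]
  ]
}}

```text
clock: 3.35
eef_pos: [0.5328, 0.0073, 0.0897]
orientation: [-0.0, 0.607, 0.794, 0.0]
force: [-0.6, 2.6, 1.3]
grip_width: 0.0001
grip_force: 1.0
```

```bash
python3 -c "
from h import *
rows([arc(a,-.016,.09) for a in .26+.1*np.arange(1,9)])"
```

```text
clock 3.35 [0.5328 0.0073 0.0897] psi 1.8361 [-0.6  2.6  1.3] [-0.13 -0.01  1.96  0.    1.2  -0.39]
[-7.4, -0.2, -0.3] [0.0, -0.1, -5.4]
[-14.2, -0.8, -0.3] [0.0, -0.1, -11.2]
[-21.0, -0.8, -0.3] [0.0, -0.1, -16.9]
[-27.7, -0.1, -0.3] [0.0, -0.1, -22.6]
[-34.4, 1.3, -0.3] [0.0, -0.1, -28.3]
[-40.8, 3.4, -0.3] [0.0, -0.1, -34.1]
[-47.1, 6.1, -0.3] [0.0, -0.1, -39.8]
[-53.0, 9.4, -0.3] [0.0, -0.1, -45.5]
```

Contact force is about 2.6 N, as expected for pushing the tab. Continuing.

>>> {"fn": "servo_tool", "kwargs": {
  "travel": [
    [-7.4, -0.2, 0],
    [-14.2, -0.8, 0],
    [-21, -0.8, 0],
    [-27.7, 0, 0],
    [-34.4, 1.3, 0],
    [-40.8, 3.4, 0],
    [-47, 6, 0],
    [-53, 9.4, 0]
  ],
  "turn": [
    [0, 0, -5.4],
    [0, 0, -11.2],
    [0, 0, -17],
    [0, 0, -22.6],
    [0, 0, -28.3],
    [0, 0, -34],
    [0, 0, -40],
    [0, 0, -45.5]
  ]
}}

```text
clock: 4.15
eef_pos: [0.5555, -0.0415, 0.0894]
orientation: [-0.001, 0.253, 0.968, 0.0]
force: [-1.8, 1.3, 0.5]
grip_width: 0.0
grip_force: 1.1
```

```bash
python3 -c "
from h import *
rows([arc(a,-.016,.09) for a in [1.14,1.22,1.3,1.38,1.46,1.52,1.57,1.6]])"
```

```text
clock 4.15 [ 0.5555 -0.0415  0.0894] psi 2.631 [-1.8  1.3  0.5] [-0.21  0.05  1.9   0.    1.2  -1.27]
[-5.5, -0.8, -0.6] [0.0, -0.1, -4.6]
[-10.9, -1.4, -0.6] [0.0, -0.1, -9.2]
[-16.3, -1.6, -0.6] [0.0, -0.1, -13.7]
[-21.8, -1.4, -0.6] [0.0, -0.1, -18.3]
[-27.2, -0.7, -0.6] [0.0, -0.1, -22.9]
[-31.2, 0.0, -0.6] [0.0, -0.1, -26.3]
[-34.4, 0.9, -0.6] [0.0, -0.1, -29.2]
[-36.4, 1.4, -0.6] [0.0, -0.1, -30.9]
```

>>> {"fn": "servo_tool", "kwargs": {
  "travel": [
    [-5.5, -0.8, 0],
    [-10.9, -1.4, 0],
    [-16.3, -1.6, 0],
    [-21.8, -1.4, 0],
    [-27.2, -0.7, 0],
    [-31.2, 0, 0],
    [-34.4, 0.9, 0],
    [-36.4, 1.4, 0]
  ],
  "turn": [
    [0, 0, -4.6],
    [0, 0, -9.2],
    [0, 0, -13.7],
    [0, 0, -18.3],
    [0, 0, -23],
    [0, 0, -26.3],
    [0, 0, -29.2],
    [0, 0, -31]
  ]
}}

```text
clock: 4.95
eef_pos: [0.5878, -0.0582, 0.0894]
orientation: [-0.001, -0.014, 1.0, 0.0]
force: [-2.1, 1.0, 1.2]
grip_width: -0.0002
grip_force: 1.0
```

```bash
python3 -c "
from h import *
rows([arc(a,-.016,.09) for a in [1.66,1.71,1.75,1.78,1.8,1.81]])
c=grab('wrist'); cv2.imwrite('pics/w2.png',c['color'])
c=grab('top'); cv2.imwrite('pics/t2.png',cv2.resize(c['color'][130:230,220:330],(660,600),interpolation=2))"
```

```text
clock 4.95 [ 0.5878 -0.0582  0.0894] psi -3.1135 [-2.1  1.   1.2] [-0.22  0.12  1.82  0.    1.2  -1.82]
[-4.1, -0.6, -0.6] [0.0, -0.1, -3.5]
[-7.5, -1.1, -0.6] [0.0, -0.1, -6.4]
[-10.2, -1.4, -0.6] [0.0, -0.1, -8.7]
[-12.2, -1.6, -0.6] [0.0, -0.1, -10.4]
[-13.5, -1.6, -0.6] [0.0, -0.1, -11.5]
[-14.2, -1.7, -0.6] [0.0, -0.1, -12.1]
```

View pics/w2.png

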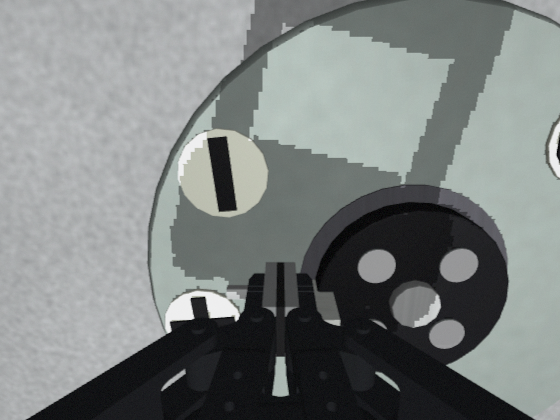

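View pics/t2.png

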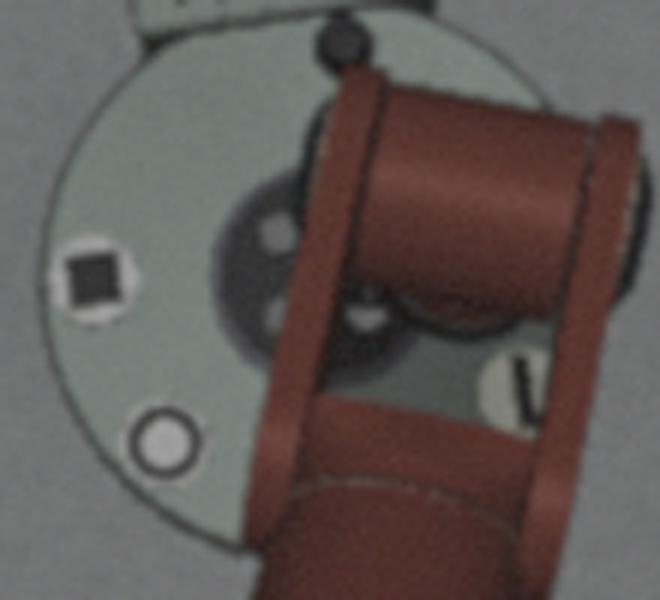

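The wrist view shows the pointer at (235,287) just short of the cross disc (203,315); the arm hides this in the top view. Finishing the push.

>>> {"fn": "servo_tool", "kwargs": {
  "travel": [
    [-4, -0.6, 0],
    [-7.5, -1.1, 0],
    [-10.2, -1.4, 0],
    [-12.2, -1.6, 0],
    [-13.5, -1.6, 0],
    [-14, -1.7, 0],
    [-14, -1.7, 0],
    [-14, -1.7, 0]
  ],
  "turn": [
    [0, 0, -3.5],
    [0, 0, -6.4],
    [0, 0, -8.7],
    [0, 0, -10.4],
    [0, 0, -11.5],
    [0, 0, -12],
    [0, 0, -12],
    [0, 0, -12]
  ]
}}

```text
clock: 5.85
eef_pos: [0.6022, -0.0595, 0.0893]
orientation: [-0.0, -0.118, 0.993, -0.0]
force: [-1.5, -1.6, -1.0]
grip_width: -0.0001
grip_force: 1.0
```

>>> {"fn": "servo_tool", "kwargs": {
  "travel": [
    [4, 0, 0],
    [12, 0, 0],
    [20, 0, 0],
    [25, 0, -15],
    [25, 0, -45],
    [25, 0, -80],
    [25, 0, -110],
    [25, 0, -110]
  ],
  "turn": [
    [0, 0, 0],
    [0, 0, 0],
    [0, 0, 0],
    [0, 0, 0],
    [0, 0, 0],
    [0, 0, 0],
    [0, 0, 0],
    [0, 0, 0]
  ]
}}

```text
clock: 6.65
eef_pos: [0.581, -0.066, 0.2071]
orientation: [0.006, -0.118, 0.993, -0.002]
force: [0.7, 0.9, 1.0]
grip_width: -0.0001
grip_force: 0.0
```

```bash
python3 -c "
from h import *
rows([[.484,.318,.2,1.9]])
c=grab('wrist'); cv2.imwrite('pics/w3.png',c['color'])"
```

```text
clock 6.65 [ 0.581  -0.066   0.2071] psi -2.9055 [0.7 0.9 1. ] [-0.24 -0.02  1.76  0.    1.39 -2.05]
[4.5, 396.0, 4.9] [0.2, 0.7, 84.7]
```

View pics/w3.png

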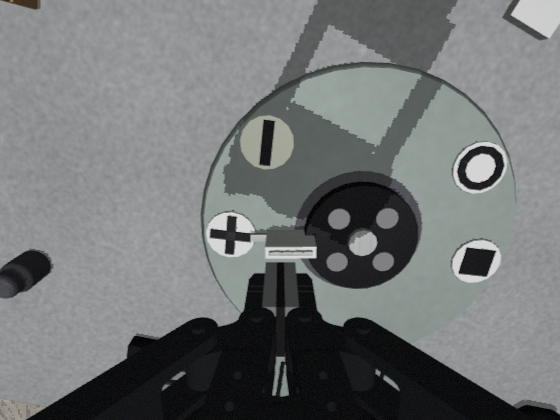

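The pointer at (258,236) lies on the line to the cross centre (231,233). Moving to the trigger; the top view will check the aim once the arm is clear.

>>> {"fn": "servo_tool", "kwargs": {
  "travel": [
    [1, 25, 0],
    [2, 65, 0],
    [2, 105, 1],
    [3, 145, 1],
    [3, 185, 2],
    [3, 225, 3],
    [4, 265, 3],
    [4, 305, 4]
  ],
  "turn": [
    [0, 0, 0],
    [0, 0, 0],
    [0, 0, 0],
    [0, 0, 0],
    [0, 0, 0],
    [0, 0, 0],
    [0, 0, 0],
    [0, 0, 0]
  ]
}}

```text
clock: 7.5
eef_pos: [0.5013, 0.2316, 0.1943]
orientation: [-0.001, -0.118, 0.993, -0.0]
force: [0.1, 0.4, -0.5]
grip_width: -0.0001
grip_force: 0.0
```

>>> {"fn": "servo_tool", "kwargs": {
  "travel": [
    [0, 40, 0],
    [0, 70, 1],
    [0, 86, 1],
    [0, 91, 1],
    [0, 91, 1],
    [0, 91, 1]
  ],
  "turn": [
    [0, 0, 0],
    [0, 0, 0],
    [0, 0, 0],
    [0, 0, 0],
    [0, 0, 0],
    [0, 0, 0]
  ]
}}

```text
clock: 8.1
eef_pos: [0.4818, 0.3178, 0.1941]
orientation: [-0.0, -0.117, 0.993, -0.0]
force: [0.1, 0.0, 0.0]
grip_width: -0.0004
grip_force: 0.0
```

```bash
python3 -c "
from h import *
rows([[.484,.318,.2,-2.906]])
c=grab('wrist'); cv2.imwrite('pics/w4.png',c['color'])
c=grab('top'); cv2.imwrite('pics/t4.png',cv2.resize(c['color'][130:230,220:330],(660,600),interpolation=2))"
```

```text
clock 8.1 [0.4818 0.3178 0.1941] psi -2.9067 [0.1 0.  0. ] [ 0.45 -0.02  1.78 -0.    1.38 -1.35]
[-2.2, -0.3, -5.9] [-0.0, -0.0, -0.0]
```

View pics/w4.png

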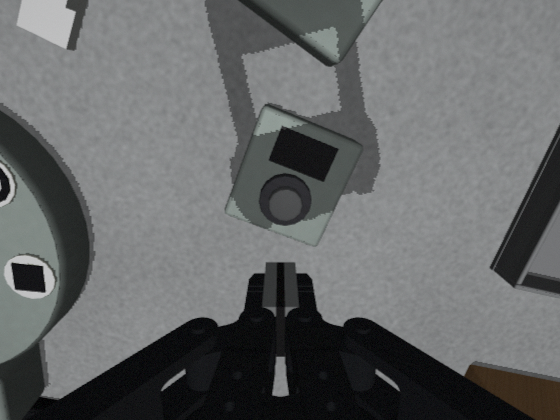

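View pics/t4.png

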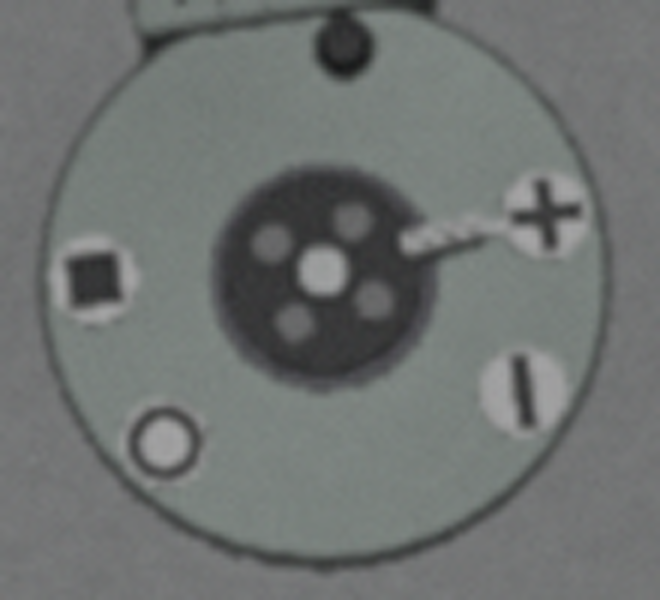

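```bash
python3 - <<'E'
from h import *
c=dict(np.load('top.npz')); q=lambda u,v,z:P(c,220+(u-2.5)/6,130+(v-2.5)/6,z)[:2]
for p in (q(502,228,.058),q(442,237,.09),q(545,213,.054)):
    d=AX-p; print(p,np.linalg.norm(d),np.arctan2(d[1],d[0]))
w=dict(np.load('wrist.npz')); s=robot.state()
f=210/np.tan(np.radians(float(w['fov_y']))/2)
for u,v in [(287,206),(286,195)]:
    z=w['range_z'][v,u]; X=np.array([(u-w['cx'])/f*z,(v-w['cy'])/f*z,z,1]); T=w['tool_from_camera']@X
    o=s['orientation']; print(s['eef_pos']+Ro.from_quat([*o[1:],o[0]]).apply(T[:3]),T)
E
```

```text
[ 0.62272061 -0.07835071] 0.08919097201478428 1.8052558102039737
[ 0.61432556 -0.04892592] 0.05863600230719162 1.782580619938719
[ 0.63015008 -0.09953118] 0.11154176569607438 1.8259276848524233
[0.484284   0.32352778 0.05821814] [-0.00361412  0.00515607  0.13607568  1.        ]
[0.47576212 0.32064177 0.05754828] [0.00534507 0.00432905 0.13674591 1.        ]
```

>>> {"fn": "servo_tool", "kwargs": {
  "travel": [
    [-3, 3, 25],
    [-3, 3, 60],
    [-3, 3, 90],
    [-3, 3, 105],
    [-3, 3, 112],
    [-3, 3, 114],
    [-3, 3, 116],
    [-3, 3, 116]
  ],
  "turn": [
    [0, 0, 0],
    [0, 0, 0],
    [0, 0, 0],
    [0, 0, 0],
    [0, 0, 0],
    [0, 0, 0],
    [0, 0, 0],
    [0, 0, 0]
  ]
}}

```text
clock: 9.0
eef_pos: [0.4846, 0.3229, 0.0798]
orientation: [0.001, -0.118, 0.993, 0.0]
force: [-0.5, 0.1, 0.5]
grip_width: 0.0001
grip_force: 0.0
```

>>> {"fn": "servo_tool", "kwargs": {
  "travel": [
    [0, 0, 1],
    [0, 0, 2],
    [0, 0, 3],
    [0, 0, 3]
  ],
  "turn": [
    [0, 0, 0],
    [0, 0, 0],
    [0, 0, 0],
    [0, 0, 0]
  ]
}}

```text
clock: 9.4
eef_pos: [0.4836, 0.3225, 0.0753]
orientation: [-0.0, -0.118, 0.993, -0.0]
force: [0.1, -0.0, 0.8]
grip_width: 0.0002
grip_force: 0.0
```

>>> {"fn": "servo_tool", "kwargs": {
  "travel": [
    [0, 0, 1],
    [0, 0, 2],
    [0, 0, 3],
    [0, 0, 3]
  ],
  "turn": [
    [0, 0, 0],
    [0, 0, 0],
    [0, 0, 0],
    [0, 0, 0]
  ]
}}

```text
clock: 9.8
eef_pos: [0.4837, 0.3225, 0.0724]
orientation: [-0.0, -0.118, 0.993, 0.0]
force: [-1.7, -0.4, 3.2]
grip_width: 0.0001
grip_force: 1.4
```

>>> {"fn": "servo_tool", "kwargs": {
  "travel": [
    [0, 0, 1],
    [0, 0, 2],
    [0, 0, 2]
  ],
  "turn": [
    [0, 0, 0],
    [0, 0, 0],
    [0, 0, 0]
  ]
}}

```text
clock: 10.1
eef_pos: [0.4837, 0.3226, 0.0704]
orientation: [0.0, -0.118, 0.993, 0.0]
force: [-2.2, -1.8, 3.7]
grip_width: -0.0
grip_force: 2.0
```

>>> {"fn": "servo_tool", "kwargs": {
  "travel": [
    [0, 0, 1],
    [0, 0, 1.5],
    [0, 0, 1.5]
  ],
  "turn": [
    [0, 0, 0],
    [0, 0, 0],
    [0, 0, 0]
  ]
}}

```text
clock: 10.4
eef_pos: [0.4837, 0.3226, 0.0691]
orientation: [-0.0, -0.118, 0.993, 0.0]
force: [-1.8, -1.5, 5.2]
grip_width: -0.0001
grip_force: 2.7
```

Force is 5.2 N and still rising; I'll go down until the stop is clear.

>>> {"fn": "servo_tool", "kwargs": {
  "travel": [
    [0, 0, 1],
    [0, 0, 1.5],
    [0, 0, 1.5]
  ],
  "turn": [
    [0, 0, 0],
    [0, 0, 0],
    [0, 0, 0]
  ]
}}

```text
clock: 10.7
eef_pos: [0.4838, 0.3226, 0.0689]
orientation: [-0.0, -0.118, 0.993, -0.0]
force: [-5.7, -2.1, 12.5]
grip_width: -0.0002
grip_force: 6.3
```

At the stop (12.5 N, no further travel). Releasing and retreating.

>>> {"fn": "servo_tool", "kwargs": {
  "travel": [
    [0, 0, -5],
    [0, 0, -15],
    [0, 0, -40],
    [0, 0, -75],
    [0, 0, -110],
    [0, 0, -130],
    [0, 0, -130],
    [0, 0, -130]
  ],
  "turn": [
    [0, 0, 0],
    [0, 0, 0],
    [0, 0, 0],
    [0, 0, 0],
    [0, 0, 0],
    [0, 0, 0],
    [0, 0, 0],
    [0, 0, 0]
  ]
}}

```text
clock: 11.5
eef_pos: [0.4835, 0.3224, 0.1967]
orientation: [-0.0, -0.118, 0.993, -0.0]
force: [-1.6, -0.1, -0.6]
grip_width: -0.0001
grip_force: 0.0
```

```bash
python3 - <<'E'
from h import *
a=dict(np.load('top.npz')); c=grab('top'); b=lambda m:m['color'][130:230,220:330].astype(int)
print('turret change',np.abs(b(a)-b(c)).mean(),np.abs(b(a)-b(c)).max())
w=dict(np.load('wrist.npz')); n=grab('wrist'); 
s=robot.state(); f=210/np.tan(np.radians(float(n['fov_y']))/2)
for v in (195,205,215):
    z=n['range_z'][v,286]; T=n['tool_from_camera']@np.array([(286-n['cx'])/f*z,(v-n['cy'])/f*z,z,1]); print(s['eef_pos'][2]-T[2])
print(s['eef_pos'],s['force'],s['qd'].round(3)); robot.close_job()
E
```

```text
turret change 1.4606060606060607 9
0.0577670609014575
0.05757484506346333
0.057186548491567235
[0.48262441 0.32192516 0.194807  ] [0.64649493 0.43768129 0.0656251 ] [ 0.     0.008  0.004 -0.002  0.003  0.   ]
the job is handed in; nothing more can be done
```

The turret was pushed round to the cross disc, with its pointer about 2–4 mm from the middle by the top camera. The shutter button was pressed to its stop and came up again, and the job was handed in at about 11.6 s; no verdict came back.

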